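Find the free hatch of the wiring duct and push it open

TASK

One of the four hatches in the top of the grey wiring duct is free, the other three are propped from below and give only a few millimetres: press lightly on the blue dot of one hatch after another with the fingertips until you find the one that rocks. Push that hatch down and fully open, so that it stays open and the bay can be reached, then move clear. Do not force a propped hatch, pick nothing up, and leave the vial, clamp, flange and screwdriver beside the duct where they are.

Things in the scene. Friction and masses are not known exactly. Their poses are not given: they have to be found in the camera images.
- duct: Fixed grey wiring duct, 120 (x) x 352 (y) x 85 mm high; origin at the centre of its underside, z up, -x side faces the robot. Four identical hatches lie flush in its flat top, 86 mm apart along y, hatch 1 at the +y end. Front wall 10 mm, walls between bays 7 mm; each bay is open inside, 79 mm (y) x 92 mm (x), floor 81 mm below the top. Hidden blocks prop three hatches, different ones each time.
- hatch_1_press (a point): Blue dot, 20 mm across, where hatch 1 is to be pressed: on its top face, mid-width, 48 mm to the robot's side (duct -x) of its pivot, 85 mm above the bench when shut; moves with the hatch. The aluminium hatch is 76 (y) x 88 (x) x 4 mm: 64 mm on the robot's side of the pivot, 24 mm beyond it.
- hatch_1 (a joint): Tilt of hatch 1, rad, about its pivot (along duct y, at duct x = +16 mm, 83 mm above the bench). 0 shut and flush; grows as the dotted side goes DOWN into the bay and the short far side rises; stop at 1.35, steeply open. Stiff hinge: stays where it is left; if free, about 3 N at the dot turns it; if propped, it gives 2 to 5 mm and pushes back.
- hatch_2_press (a point): Blue dot, 20 mm across, where hatch 2 is to be pressed: on its top face, mid-width, 48 mm to the robot's side (duct -x) of its pivot, 85 mm above the bench when shut; moves with the hatch. The aluminium hatch is 76 (y) x 88 (x) x 4 mm: 64 mm on the robot's side of the pivot, 24 mm beyond it.
- hatch_2 (a joint): Tilt of hatch 2, rad, about its pivot (along duct y, at duct x = +16 mm, 83 mm above the bench). 0 shut and flush; grows as the dotted side goes DOWN into the bay and the short far side rises; stop at 1.35, steeply open. Stiff hinge: stays where it is left; if free, about 3 N at the dot turns it; if propped, it gives 2 to 5 mm and pushes back.
- hatch_3_press (a point): Blue dot, 20 mm across, where hatch 3 is to be pressed: on its top face, mid-width, 48 mm to the robot's side (duct -x) of its pivot, 85 mm above the bench when shut; moves with the hatch. The aluminium hatch is 76 (y) x 88 (x) x 4 mm: 64 mm on the robot's side of the pivot, 24 mm beyond it.
- hatch_3 (a joint): Tilt of hatch 3, rad, about its pivot (along duct y, at duct x = +16 mm, 83 mm above the bench). 0 shut and flush; grows as the dotted side goes DOWN into the bay and the short far side rises; stop at 1.35, steeply open. Stiff hinge: stays where it is left; if free, about 3 N at the dot turns it; if propped, it gives 2 to 5 mm and pushes back.
- hatch_4_press (a point): Blue dot, 20 mm across, where hatch 4 is to be pressed: on its top face, mid-width, 48 mm to the robot's side (duct -x) of its pivot, 85 mm above the bench when shut; moves with the hatch. The aluminium hatch is 76 (y) x 88 (x) x 4 mm: 64 mm on the robot's side of the pivot, 24 mm beyond it.
- hatch_4 (a joint): Tilt of hatch 4, rad, about its pivot (along duct y, at duct x = +16 mm, 83 mm above the bench). 0 shut and flush; grows as the dotted side goes DOWN into the bay and the short far side rises; stop at 1.35, steeply open. Stiff hinge: stays where it is left; if free, about 3 N at the dot turns it; if propped, it gives 2 to 5 mm and pushes back.
- vial: Small glass vial, 22 mm across, 68 mm high, standing in front of the duct; origin at the centre of its foot. Bystander.
- clamp: Metal pipe clamp, 57 x 88 x 17 mm, lying in front of the duct; origin at the centre of its underside. Bystander.
- flange: Round steel flange, 70 mm across, 13 mm high, lying by the +y end of the duct; origin at the centre of its underside. Bystander.
- screwdriver: Small blue screwdriver, 124 mm long, 18 mm thick, lying behind the duct; origin at the centre of its underside. Bystander.

How it is judged:
By the outcome, as a careful person would: the job done as asked, in the order asked, and still so for the second after the job is handed in, with the robot touching nothing.
It also fails if it takes over 48 s, if anything falls off the work surface, if the arm or the gripper's body presses on something with over 40 N, if the wrist force passes 120 N, or if a joint passes its speed limit or range.

ROBOT

A 6-joint arm with a two-finger parallel gripper is mounted at the origin on a cart in front of the work surface, level with it; the furniture and walls round the work are solid. World frame = base frame: x ahead of the robot, y to its left, z up, the work surface at z = 0. Lengths are in m, angles in rad, forces in N, time in s.
With the tool pointing down it reaches from about 0.375 to 0.9 m from the base axis. Payload 3.1 kg.
Tool frame: the origin (TCP) lies midway between the tips of the shut fingers; the grasp point (between the pads) lies 19 mm behind it; z points along the fingers, x is the direction in which the jaws open and shut, and the axes are right-handed (so a half turn about z gives the same grasp; the last joint's range is limited). The gripper opens to 87 mm and grips with 3 to 60 N. Pads are 19 mm wide; open, the fingers measure 117 mm over their backs; the gripper's body (75 mm by 190 mm) begins 51 mm behind the grasp point.
Start: joints at [1.099, 0.527, 1.433, -0, 1.181, -0.178], TCP at [0.18, 0.598, 0.223] pointing down, gripper open.
Joint ranges: [-3.08, 3.08], [-0.75, 2.2], [0.22, 2.44], [-1.43, 4.57], [0, 2.65], [-2.85, 2.85]. Speed limits (rad/s): [2.79, 2.79, 3.14, 3.14, 3.14, 3.14].

INTERFACE

Orientations are given as a unit quaternion [x, y, z, w].
In Python, from rig import * gives the robot as it stands.
- The arm moves only by the tool drive_tool, never from a script. Its argument "plan" is a list of rows, each an object with "offset": the shift along the tool's x, y, z in cm, a list of three; "delta_rot": the turn, a rotation vector about the tool's x, y, z in degrees, a list of three; "jaw": the finger opening in cm, from 0 to 8.7. In form: [{"offset": [dx, dy, dz], "delta_rot": [wx, wy, wz], "jaw": jaw}, ...]. A call has exactly 8 rows; each row is the pose to reach, as a shift and turn from the pose commanded when the call began, along the tool's axes at that moment; what a row does not reach only later rows make up. A row lasts 1/12 s, in which the tool goes at most 41.7 mm and 7.16 degrees, less where a joint would pass 70% of its speed; a pose out of reach is approached as far as the arm can. A call with a gripper value outside its range is refused whole. The fingers move at their own pace and stop on an object; "squeeze" is the grip in N (left out, the last holds). Time passes only in rows, so rows that repeat a pose let the fingers close, or fill a call up. It gives the time, the measured TCP pose, the force and the opening at its end, in the units of the state.
- get_obs(): the state, without advancing time (a new reading comes with each control period).
- camera(name): name is "scene" or "side" or "wrist"; returns the picture (400x640x3 uint8, red, green, blue); there is no depth.
- calibration(name): a dict with "K" (3x3 intrinsics, pixels), "pose" (4x4, takes a point from camera to world coordinates); the wrist camera has in their place "tool_from_camera" (4x4, takes a point from camera to tool coordinates, whose origin is the TCP and whose axes are the tool frame's). Camera axes: x right, y down, z forward; pixel columns grow to the right and rows downward; lengths in m; the calibration is good to about 2 mm. A picture is of the moment at which its call begins: read the wrist's pose just before it. calibration takes no time and is no camera call.
- hand_in(): hands the job in, once; it reports no verdict.
The state is a dict: "time": time; "q": joint angles; "joint_velocities": joint speeds; "joint_torque": joint torques, N m; "position": TCP position; "tool_rot": TCP orientation; "ft_force": force on the tool from outside, world axes, zero at the start; "moment": the same for the moment, N m; "grip_width": finger opening in m.
Only numpy, scipy, OpenCV 4.12 (cv2) and the standard library are available. Lean on these libraries where they do the work, as an engineer would, in place of code of your own. Each camera call takes 0.05 s, during which the arm holds its last target.

## Working session

There is one attempt and no reset: what is moved stays moved. The work goes in short steps, Python scripts to look and compute and a tool call to move; the robot and the scene stay as the last step left them, time stands still between calls to the robot, and variables do not carry over. Pictures are saved under pics/ and viewed, and the job is handed in when it is done.

Besides the shell and the picture viewer there is one more tool, called after ">>>" as name(argument=value, ...), one argument or row to a line, values as JSON. drive_tool: Moves the arm, as the interface text tells. Its arguments: {"type":"object","properties":{"plan":{"type":"array","items":{"type":"object","properties":{"offset":{"type":"array","items":{"type":"number"}},"delta_rot":{"type":"array","items":{"type":"number"}},"jaw":{"type":"number"}}}},"squeeze":{"type":"number"}},"required":["plan"]}

```bash
mkdir -p pics
python3 - <<'E'
from rig import *
import cv2
o=get_obs(); print(o)
for n in ["scene","side","wrist"]:
    im=camera(n); cv2.imwrite(f"pics/{n}0.png",im[:,:,::-1]); print(n,calibration(n))
E
```

```text
{'time': 0.0, 'q': array([ 1.09945305e+00,  5.28458930e-01,  1.43387088e+00, -3.66567678e-07,
        1.18140317e+00, -1.78483981e-01]), 'joint_velocities': array([ 1.43961155e-03, -1.05723869e-03,  1.34272645e-03,  1.89102421e-03,
       -6.90983566e-05,  2.15007227e-03]), 'joint_torque': array([-1.66494910e-04, -4.40043712e+01, -1.76595855e+01,  6.34107040e-02,
        5.82159183e-02, -1.30673488e-04]), 'position': array([0.18006276, 0.5977501 , 0.22158608]), 'tool_rot': array([ 8.02710827e-01,  5.96367489e-01, -9.58617779e-04,  4.75713834e-04]), 'ft_force': array([ 0.01950146,  0.13987296, -0.47899104]), 'moment': array([-0.01224886,  0.02386065,  0.00571124]), 'grip_width': 0.08730439925884376}
scene {'K': array([[388.49033818,   0.        , 323.91398848],
       [  0.        , 388.49033818, 203.09407602],
       [  0.        ,   0.        ,   1.        ]]), 'pose': array([[ 0.74105055, -0.34411983,  0.57656363,  0.04428508],
       [-0.67129216, -0.39827461,  0.62509533, -0.42554077],
       [ 0.01452295, -0.85026989, -0.52614656,  0.52630163],
       [ 0.        ,  0.        , 
[... 277 characters left out ...]
67749 ,  0.66457166, -0.74216887,  0.71262206],
       [ 0.00860067, -0.74445146, -0.66762119,  0.65109582],
       [ 0.        ,  0.        ,  0.        ,  1.        ]])}
wrist {'K': array([[308.22600188,   0.        , 316.66480614],
       [  0.        , 308.22600188, 204.69429875],
       [  0.        ,   0.        ,   1.        ]]), 'tool_from_camera': array([[ 9.99999480e-01,  4.05378277e-04, -9.35744339e-04,
         6.39990398e-04],
       [-1.07623170e-04,  9.54423129e-01,  2.98456830e-01,
        -8.31887197e-02],
       [ 1.01408395e-03, -2.98456575e-01,  9.54422676e-01,
        -1.62055019e-01],
       [ 0.00000000e+00,  0.00000000e+00,  0.00000000e+00,
         1.00000000e+00]])}
```

View pics/scene0.png

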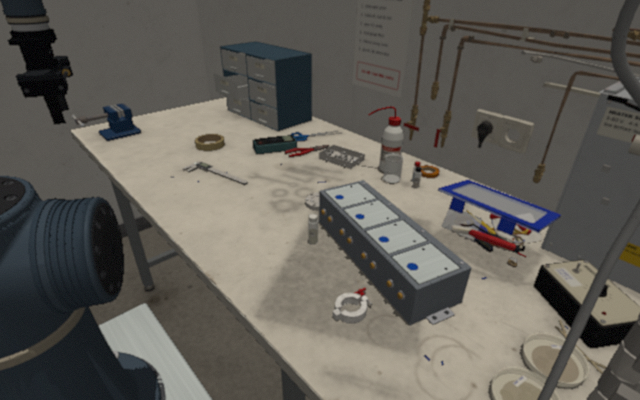

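View pics/side0.png

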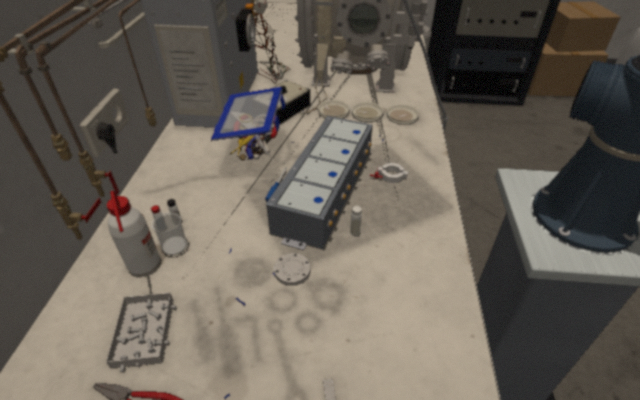

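The scene view shows the dots at about (339,197), (361,214), (384,240) and (413,267). The side view shows them at about (320,199) to (357,132). Next I'll get their centroids and project them onto z=0.085.

```bash
cat > h.py <<'E'
import numpy as np, cv2
def unproj(cal,uv,z,T=None):
    K=cal["K"]; P=cal["pose"] if T is None else T
    d=P[:3,:3]@np.linalg.inv(K)@np.array([uv[0],uv[1],1.]); o=P[:3,3]
    return o+d*(z-o[2])/d[2]
def dots(im,roi):
    h=cv2.cvtColor(im,cv2.COLOR_RGB2HSV); m=cv2.inRange(h,(100,110,60),(130,255,255))
    x0,y0,x1,y1=roi; k=np.zeros_like(m); k[y0:y1,x0:x1]=m[y0:y1,x0:x1]
    n,l,s,c=cv2.connectedComponentsWithStats(k)
    return [(c[i],s[i,4]) for i in range(1,n) if s[i,4]>8]
E
python3 - <<'E'
from rig import *
from h import *
for n,roi in [("scene",(320,180,440,285)),("side",(290,120,372,215))]:
    im=cv2.imread(f"pics/{n}0.png")[:,:,::-1].copy()
    for c,a in dots(im,roi): print(n,c.round(1),a,unproj(calibration(n),c,0.085).round(4))
E
```

```text
scene [339.  196.6] 22 [0.5715 0.097  0.085 ]
scene [359.5 216. ] 28 [0.5494 0.0136 0.085 ]
scene [383.4 239. ] 35 [ 0.5264 -0.0699  0.085 ]
scene [412.1 266.1] 52 [ 0.5044 -0.1531  0.085 ]
side [356.  131.6] 11 [ 0.5032 -0.1546  0.085 ]
side [344.7 151.2] 16 [ 0.5258 -0.0725  0.085 ]
side [332.1 173.7] 23 [0.5478 0.0109 0.085 ]
side [317.6 199.4] 28 [0.5701 0.0941 0.085 ]
```

```bash
cat >> h.py <<'E'
from scipy.spatial.transform import Rotation as R
D=np.array([[.5708,.0956],[.5486,.0123],[.5261,-.0712],[.5038,-.1538]])
v=D[0]-D[3]; v/=np.linalg.norm(v)
X=np.array([v[1],-v[0],0]); Y=np.array([v[0],v[1],0])   # duct axes
Rt=R.from_matrix(np.c_[Y,X,[0,0,-1]])  # tool x = duct y, tool y= duct x
def go(o,p):
    r=R.from_quat(o["tool_rot"])
    print("offset cm",(r.inv().apply(np.array(p)-o["position"])*100).round(2),"rot deg",np.degrees((r.inv()*Rt).as_rotvec()).round(2))
def st(o):
    print(round(o["time"],2),o["position"].round(4),"F",o["ft_force"].round(2))
    for i in range(4):
        d=o["position"]-np.r_[D[i],.085]; print(i+1,"rel duct x,y,z mm",(1e3*np.array([d@X,d@Y,d[2]])).round(1))
E
python3 - <<'E'
from rig import *
from h import *
o=get_obs(); print(X,Y,np.linalg.norm(np.diff(D,axis=0),axis=1)); go(o,[*D[0],.125])
E
```

```text
[ 0.96575769 -0.25944573  0.        ] [0.25944573 0.96575769 0.        ] [0.08620748 0.08647832 0.08555729]
offset cm [-36.8   51.91   9.73] rot deg [-0.02  0.1  -1.74]
```

>>> drive_tool(
  plan=[
    {"offset":[-2.3,3.25,0],"delta_rot":[0,0,-1.7],"jaw":0},
    {"offset":[-4.6,6.5,0],"delta_rot":[0,0.1,-1.7],"jaw":0},
    {"offset":[-6.9,9.75,0],"delta_rot":[0,0.1,-1.7],"jaw":0},
    {"offset":[-9.2,13,0],"delta_rot":[0,0.1,-1.7],"jaw":0},
    {"offset":[-11.5,16.25,0],"delta_rot":[0,0.1,-1.7],"jaw":0},
    {"offset":[-13.8,19.5,0],"delta_rot":[0,0.1,-1.7],"jaw":0},
    {"offset":[-16.1,22.75,0],"delta_rot":[0,0.1,-1.7],"jaw":0},
    {"offset":[-18.4,26,0],"delta_rot":[0,0.1,-1.7],"jaw":0},
  ],
)

```text
time: 0.82
position: [0.3769, 0.3455, 0.2225]
tool_rot: [0.794, 0.608, 0.001, -0.001]
ft_force: [0.9, 0.2, -0.4]
grip_width: 0.0418
```

Run:
```python
from rig import *
from h import *
o=get_obs(); st(o); go(o,[*D[0],.125])
```

```text
0.82 [0.3769 0.3455 0.2225] F [ 0.94  0.23 -0.37]
1 rel duct x,y,z mm [-252.1  191.   137.5]
2 rel duct x,y,z mm [-252.3  277.2  137.5]
3 rel duct x,y,z mm [-252.2  363.7  137.5]
4 rel duct x,y,z mm [-252.1  449.2  137.5]
offset cm [-19.1   25.22   9.71] rot deg [-0.01 -0.09 -0.02]
```

>>> drive_tool(
  plan=[
    {"offset":[-2.4,3.15,0.5],"jaw":0},
    {"offset":[-4.8,6.3,1],"jaw":0},
    {"offset":[-7.2,9.5,2],"jaw":0},
    {"offset":[-9.6,12.6,3],"jaw":0},
    {"offset":[-12,15.8,4],"jaw":0},
    {"offset":[-14.4,18.9,5],"jaw":0},
    {"offset":[-16.8,22.1,6.5],"jaw":0},
    {"offset":[-19.1,25.2,8],"jaw":0},
  ],
)

```text
invalid input at $.plan[0]: expected keys offset, delta_rot, jaw
```

Run:
```python
from rig import *
from h import *
for n in ["scene","wrist"]: cv2.imwrite(f"pics/{n}1.png",camera(n)[:,:,::-1])
o=get_obs(); st(o); go(o,[*D[0],.095]); print(o["grip_width"])
```

```text
0.92 [0.3799 0.3433 0.2225] F [0.06 0.23 1.2 ]
1 rel duct x,y,z mm [-248.6  189.7  137.5]
2 rel duct x,y,z mm [-248.8  275.9  137.5]
3 rel duct x,y,z mm [-248.7  362.3  137.5]
4 rel duct x,y,z mm [-248.6  447.9  137.5]
offset cm [-18.79  24.98  12.79] rot deg [ 0.11 -0.05 -0.43]
0.033672273976930955
```

View pics/wrist1.png

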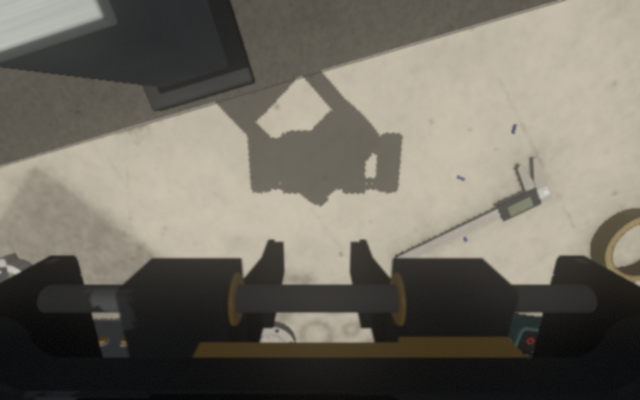

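View pics/scene1.png

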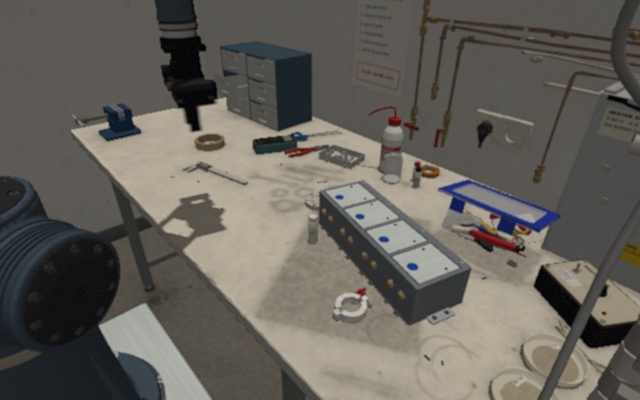

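The arm is still in free air with the jaws closing. Each row needs all three keys, so I'll resend the plan.

>>> drive_tool(
  plan=[
    {"offset":[-2.4,3.15,0.5],"delta_rot":[0,0,0],"jaw":0},
    {"offset":[-4.8,6.3,1],"delta_rot":[0,0,0],"jaw":0},
    {"offset":[-7.2,9.5,2],"delta_rot":[0,0,0],"jaw":0},
    {"offset":[-9.6,12.6,3],"delta_rot":[0,0,0],"jaw":0},
    {"offset":[-12,15.8,4],"delta_rot":[0,0,0],"jaw":0},
    {"offset":[-14.4,18.9,5],"delta_rot":[0,0,0],"jaw":0},
    {"offset":[-16.8,22.1,6.5],"delta_rot":[0,0,0],"jaw":0},
    {"offset":[-19.1,25.2,8],"delta_rot":[0,0,0],"jaw":0},
  ],
)

```text
time: 1.58
position: [0.5704, 0.0971, 0.1421]
tool_rot: [0.794, 0.608, 0.001, -0.001]
ft_force: [0.4, 0.4, -0.1]
grip_width: 0.0004
```

Run:
```python
from rig import *
from h import *
for n in ["scene","wrist"]: cv2.imwrite(f"pics/{n}2.png",camera(n)[:,:,::-1])
o=get_obs(); st(o); go(o,[*D[0],.095]); print(o["grip_width"])
```

```text
1.68 [0.5726 0.0939 0.1402] F [-0.43  1.05 -0.24]
1 rel duct x,y,z mm [ 2.2 -1.2 55.2]
2 rel duct x,y,z mm [ 2.  85.  55.2]
3 rel duct x,y,z mm [  2.1 171.5  55.2]
4 rel duct x,y,z mm [  2.2 257.1  55.2]
offset cm [ 0.11 -0.23  4.52] rot deg [ 0.05 -0.04 -0.34]
0.0006428550415327812
```

View pics/wrist2.png

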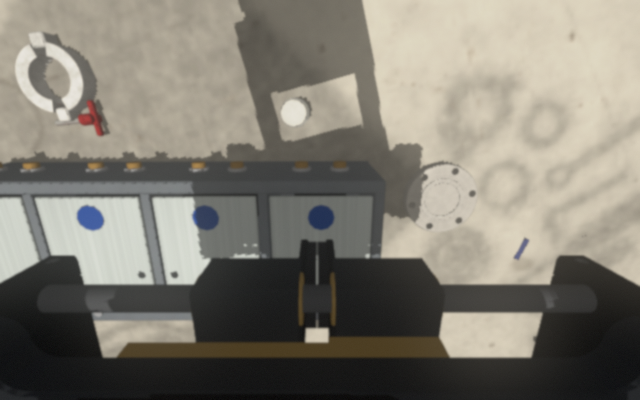

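View pics/scene2.png

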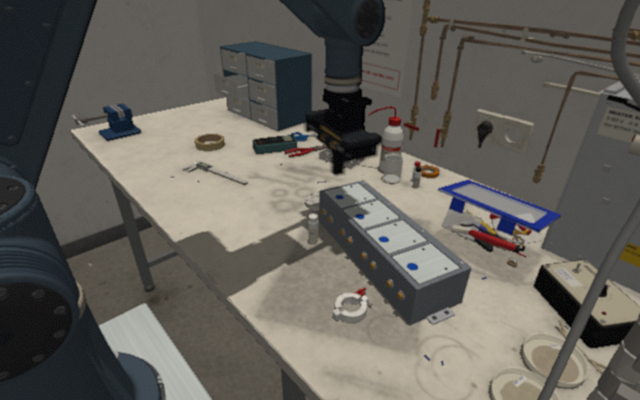

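The wrist view has dots 1 to 3 level at about (321,217), (206,217) and (91,217), so the yaw matches. I'll cross-check dot 1's position with the wrist camera.

Run:
```python
from rig import *
from h import *
o=get_obs(); st(o)
im=cv2.imread("pics/wrist2.png")[:,:,::-1].copy()
T=np.eye(4);T[:3,:3]=R.from_quat(o["tool_rot"]).as_matrix();T[:3,3]=o["position"]
c=calibration("wrist")
for p,a in dots(im,(60,190,350,240)): print(p.round(1),a,unproj(c,p,.085,T@c["tool_from_camera"]).round(4))
go(o,[*D[0],.095])
```

```text
1.68 [0.5726 0.0939 0.1402] F [-0.43  1.05 -0.24]
1 rel duct x,y,z mm [ 2.2 -1.2 55.2]
2 rel duct x,y,z mm [ 2.  85.  55.2]
3 rel duct x,y,z mm [  2.1 171.5  55.2]
4 rel duct x,y,z mm [  2.2 257.1  55.2]
[ 89.9 217.6] 425 [ 0.5229 -0.068   0.085 ]
[320.6 217.1] 421 [0.5683 0.0986 0.085 ]
[211.  216.5] 113 [0.5461 0.0198 0.085 ]
[195.7 217.4] 41 [0.5437 0.0085 0.085 ]
offset cm [ 0.11 -0.23  4.52] rot deg [ 0.05 -0.04 -0.34]
```

>>> drive_tool(
  plan=[
    {"offset":[0.1,-0.3,1.5],"delta_rot":[0,0,0],"jaw":0},
    {"offset":[0.1,-0.3,3],"delta_rot":[0,0,0],"jaw":0},
    {"offset":[0.1,-0.3,4],"delta_rot":[0,0,0],"jaw":0},
    {"offset":[0.1,-0.3,4.6],"delta_rot":[0,0,0],"jaw":0},
    {"offset":[0.1,-0.3,4.8],"delta_rot":[0,0,0],"jaw":0},
    {"offset":[0.1,-0.3,5],"delta_rot":[0,0,0],"jaw":0},
    {"offset":[0.1,-0.3,5.1],"delta_rot":[0,0,0],"jaw":0},
    {"offset":[0.1,-0.3,5.1],"delta_rot":[0,0,0],"jaw":0},
  ],
)

```text
time: 2.35
position: [0.5671, 0.1, 0.092]
tool_rot: [0.794, 0.608, 0.001, -0.0]
ft_force: [-0.4, -0.1, -0.1]
grip_width: 0.0003
```

Run:
```python
from rig import *
from h import *
o=get_obs(); st(o)
```

```text
2.35 [0.5671 0.1    0.092 ] F [-0.45 -0.15 -0.05]
1 rel duct x,y,z mm [-4.7  3.3  7. ]
2 rel duct x,y,z mm [-4.9 89.5  7. ]
3 rel duct x,y,z mm [ -4.8 176.    7. ]
4 rel duct x,y,z mm [ -4.7 261.5   7. ]
```

>>> drive_tool(
  plan=[
    {"offset":[-0.2,0.3,0.2],"delta_rot":[0,0,0],"jaw":0},
    {"offset":[-0.2,0.3,0.4],"delta_rot":[0,0,0],"jaw":0},
    {"offset":[-0.2,0.3,0.5],"delta_rot":[0,0,0],"jaw":0},
    {"offset":[-0.2,0.3,0.6],"delta_rot":[0,0,0],"jaw":0},
    {"offset":[-0.2,0.3,0.7],"delta_rot":[0,0,0],"jaw":0},
    {"offset":[-0.2,0.3,0.8],"delta_rot":[0,0,0],"jaw":0},
    {"offset":[-0.2,0.3,0.9],"delta_rot":[0,0,0],"jaw":0},
    {"offset":[-0.2,0.3,0.9],"delta_rot":[0,0,0],"jaw":0},
  ],
)

```text
time: 3.02
position: [0.5692, 0.097, 0.0825]
tool_rot: [0.794, 0.608, 0.001, -0.0]
ft_force: [-1.3, -0.9, 1.5]
grip_width: 0.0005
```

Run:
```python
from rig import *
from h import *
o=get_obs(); st(o)
```

```text
3.02 [0.5692 0.097  0.0825] F [-1.25 -0.93  1.52]
1 rel duct x,y,z mm [-1.9  0.9 -2.5]
2 rel duct x,y,z mm [-2.1 87.1 -2.5]
3 rel duct x,y,z mm [ -2.  173.6  -2.5]
4 rel duct x,y,z mm [ -1.9 259.1  -2.5]
```

>>> drive_tool(
  plan=[
    {"offset":[0,0,0.05],"delta_rot":[0,0,0],"jaw":0},
    {"offset":[0,0,0.1],"delta_rot":[0,0,0],"jaw":0},
    {"offset":[0,0,0.15],"delta_rot":[0,0,0],"jaw":0},
    {"offset":[0,0,0.2],"delta_rot":[0,0,0],"jaw":0},
    {"offset":[0,0,0.2],"delta_rot":[0,0,0],"jaw":0},
    {"offset":[0,0,0.2],"delta_rot":[0,0,0],"jaw":0},
    {"offset":[0,0,0.2],"delta_rot":[0,0,0],"jaw":0},
    {"offset":[0,0,0.2],"delta_rot":[0,0,0],"jaw":0},
  ],
)

```text
time: 3.68
position: [0.5693, 0.097, 0.0805]
tool_rot: [0.794, 0.608, 0.001, -0.0]
ft_force: [0.8, -1.4, 1.8]
grip_width: 0.0005
```

>>> drive_tool(
  plan=[
    {"offset":[0,0,0.05],"delta_rot":[0,0,0],"jaw":0},
    {"offset":[0,0,0.1],"delta_rot":[0,0,0],"jaw":0},
    {"offset":[0,0,0.15],"delta_rot":[0,0,0],"jaw":0},
    {"offset":[0,0,0.15],"delta_rot":[0,0,0],"jaw":0},
    {"offset":[0,0,0.15],"delta_rot":[0,0,0],"jaw":0},
    {"offset":[0,0,0.15],"delta_rot":[0,0,0],"jaw":0},
    {"offset":[0,0,0.15],"delta_rot":[0,0,0],"jaw":0},
    {"offset":[0,0,0.15],"delta_rot":[0,0,0],"jaw":0},
  ],
)

```text
time: 4.35
position: [0.5693, 0.0971, 0.079]
tool_rot: [0.794, 0.608, 0.001, -0.0]
ft_force: [0.5, -1.2, 1.7]
grip_width: 0.0004
```

Run:
```python
from rig import *
from h import *
o=get_obs(); st(o)
```

```text
4.35 [0.5693 0.0971 0.079 ] F [ 0.51 -1.19  1.72]
1 rel duct x,y,z mm [-1.8  1.1 -6. ]
2 rel duct x,y,z mm [-2.  87.3 -6. ]
3 rel duct x,y,z mm [ -1.9 173.7  -6. ]
4 rel duct x,y,z mm [ -1.8 259.3  -6. ]
```

>>> drive_tool(
  plan=[
    {"offset":[0,0,0.05],"delta_rot":[0,0,0],"jaw":0},
    {"offset":[0,0,0.1],"delta_rot":[0,0,0],"jaw":0},
    {"offset":[0,0,0.15],"delta_rot":[0,0,0],"jaw":0},
    {"offset":[0,0,0.2],"delta_rot":[0,0,0],"jaw":0},
    {"offset":[0,0,0.2],"delta_rot":[0,0,0],"jaw":0},
    {"offset":[0,0,0.2],"delta_rot":[0,0,0],"jaw":0},
    {"offset":[0,0,0.2],"delta_rot":[0,0,0],"jaw":0},
    {"offset":[0,0,0.2],"delta_rot":[0,0,0],"jaw":0},
  ],
)

```text
time: 5.02
position: [0.5692, 0.0972, 0.077]
tool_rot: [0.794, 0.608, 0.001, -0.001]
ft_force: [0.9, -0.5, 2.8]
grip_width: 0.0003
```

Run:
```python
from rig import *
from h import *
for n in ["scene","wrist"]: cv2.imwrite(f"pics/{n}3.png",camera(n)[:,:,::-1])
o=get_obs(); st(o)
```

```text
5.12 [0.5692 0.0972 0.077 ] F [ 0.72 -0.27  2.  ]
1 rel duct x,y,z mm [-1.9  1.1 -8. ]
2 rel duct x,y,z mm [-2.1 87.3 -8. ]
3 rel duct x,y,z mm [ -2.1 173.8  -8. ]
4 rel duct x,y,z mm [ -1.9 259.4  -8. ]
```

View pics/wrist3.png

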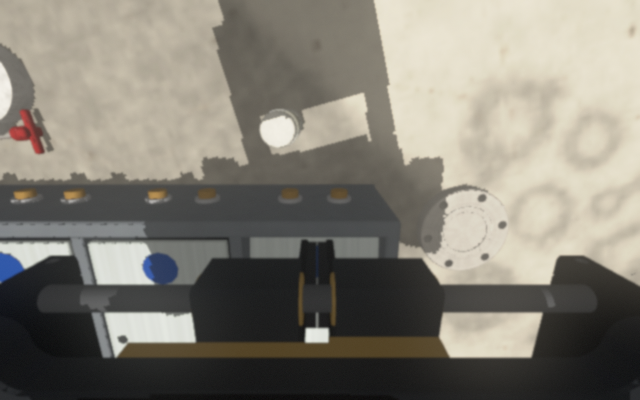

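Hatch 1 is 8 mm down and the force is still only about 2 N, which is beyond what a propped hatch gives. I'll go a bit further to confirm.

>>> drive_tool(
  plan=[
    {"offset":[0,0,0.1],"delta_rot":[0,0,0],"jaw":0},
    {"offset":[0,0,0.2],"delta_rot":[0,0,0],"jaw":0},
    {"offset":[0,0,0.3],"delta_rot":[0,0,0],"jaw":0},
    {"offset":[0,0,0.4],"delta_rot":[0,0,0],"jaw":0},
    {"offset":[0,0,0.5],"delta_rot":[0,0,0],"jaw":0},
    {"offset":[0,0,0.5],"delta_rot":[0,0,0],"jaw":0},
    {"offset":[0,0,0.5],"delta_rot":[0,0,0],"jaw":0},
    {"offset":[0,0,0.5],"delta_rot":[0,0,0],"jaw":0},
  ],
)

```text
time: 5.78
position: [0.5685, 0.0972, 0.0717]
tool_rot: [0.794, 0.608, 0.0, -0.001]
ft_force: [0.6, -0.2, 1.6]
grip_width: 0.0003
```

Run:
```python
from rig import *
from h import *
for n in ["scene","side"]: cv2.imwrite(f"pics/{n}4.png",cv2.resize(camera(n)[100:300,220:460,::-1],None,fx=3,fy=3))
o=get_obs(); st(o)
```

```text
5.88 [0.5686 0.0972 0.0717] F [-0.18  0.62  1.6 ]
1 rel duct x,y,z mm [ -2.6   0.9 -13.3]
2 rel duct x,y,z mm [ -2.7  87.2 -13.3]
3 rel duct x,y,z mm [ -2.7 173.6 -13.3]
4 rel duct x,y,z mm [ -2.6 259.2 -13.3]
```

View pics/scene4.png

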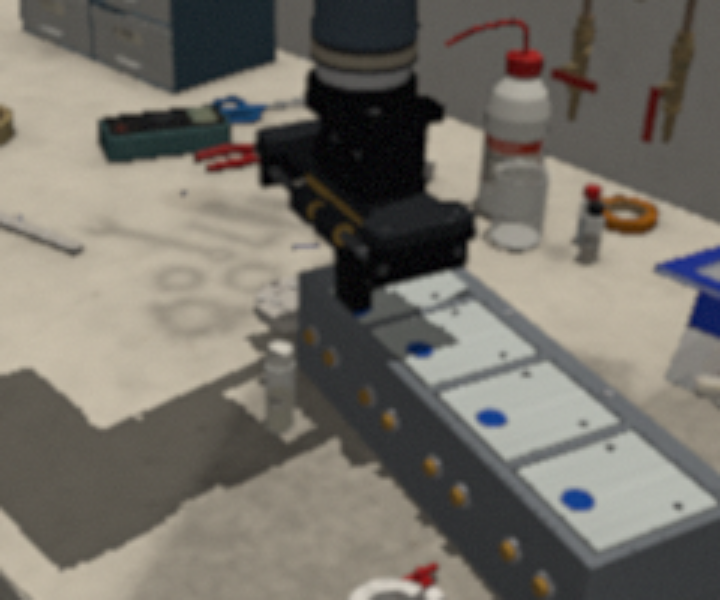

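View pics/side4.png

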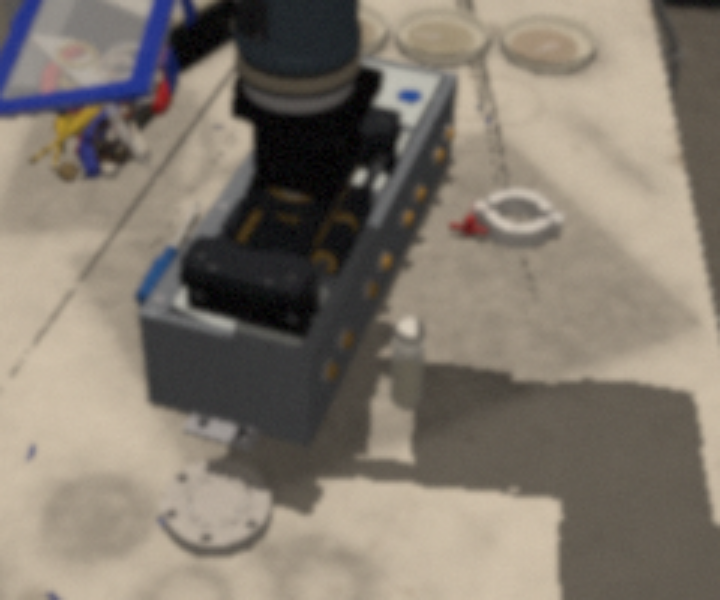

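Hatch 1 has tilted and its far edge is raised, at only 1.6 N with the tip 13 mm down, so it's the free one. Next I'll push it down and round its arc.

>>> drive_tool(
  plan=[
    {"offset":[0,0,0.3],"delta_rot":[0,0,0],"jaw":0},
    {"offset":[0,0.1,0.6],"delta_rot":[0,0,0],"jaw":0},
    {"offset":[0,0.2,0.9],"delta_rot":[0,0,0],"jaw":0},
    {"offset":[0,0.4,1.2],"delta_rot":[0,0,0],"jaw":0},
    {"offset":[0,0.6,1.5],"delta_rot":[0,0,0],"jaw":0},
    {"offset":[0,0.8,1.7],"delta_rot":[0,0,0],"jaw":0},
    {"offset":[0,0.9,1.8],"delta_rot":[0,0,0],"jaw":0},
    {"offset":[0,0.9,1.8],"delta_rot":[0,0,0],"jaw":0},
  ],
)

```text
time: 6.55
position: [0.5776, 0.0948, 0.0534]
tool_rot: [0.794, 0.608, 0.0, -0.001]
ft_force: [-1.2, -0.1, 1.9]
grip_width: 0.0008
```

Run:
```python
from rig import *
from h import *
o=get_obs(); st(o)
```

```text
6.55 [0.5776 0.0948 0.0534] F [-1.2  -0.08  1.91]
1 rel duct x,y,z mm [  6.8   1.  -31.6]
2 rel duct x,y,z mm [  6.6  87.2 -31.6]
3 rel duct x,y,z mm [  6.7 173.6 -31.6]
4 rel duct x,y,z mm [  6.8 259.2 -31.6]
```

Next I'll push toward +x, with the force expected to rise at the stop.

>>> drive_tool(
  plan=[
    {"offset":[0,0.3,0.2],"delta_rot":[0,0,0],"jaw":0},
    {"offset":[0,0.6,0.4],"delta_rot":[0,0,0],"jaw":0},
    {"offset":[0,0.9,0.5],"delta_rot":[0,0,0],"jaw":0},
    {"offset":[0,1.2,0.6],"delta_rot":[0,0,0],"jaw":0},
    {"offset":[0,1.5,0.6],"delta_rot":[0,0,0],"jaw":0},
    {"offset":[0,1.7,0.6],"delta_rot":[0,0,0],"jaw":0},
    {"offset":[0,1.8,0.6],"delta_rot":[0,0,0],"jaw":0},
    {"offset":[0,1.8,0.6],"delta_rot":[0,0,0],"jaw":0},
  ],
)

```text
time: 7.22
position: [0.5951, 0.0899, 0.0477]
tool_rot: [0.794, 0.608, 0.0, -0.001]
ft_force: [-3.3, -0.5, -1.1]
grip_width: 0.0006
```

Run:
```python
from rig import *
from h import *
for n in ["scene","side"]: cv2.imwrite(f"pics/{n}5.png",cv2.resize(camera(n)[100:300,220:460,::-1],None,fx=3,fy=3))
o=get_obs(); st(o)
```

```text
7.32 [0.5952 0.0899 0.0479] F [-3.73  1.19 -0.85]
1 rel duct x,y,z mm [ 25.    0.9 -37.1]
2 rel duct x,y,z mm [ 24.8  87.1 -37.1]
3 rel duct x,y,z mm [ 24.9 173.5 -37.1]
4 rel duct x,y,z mm [ 25.  259.1 -37.1]
```

View pics/scene5.png

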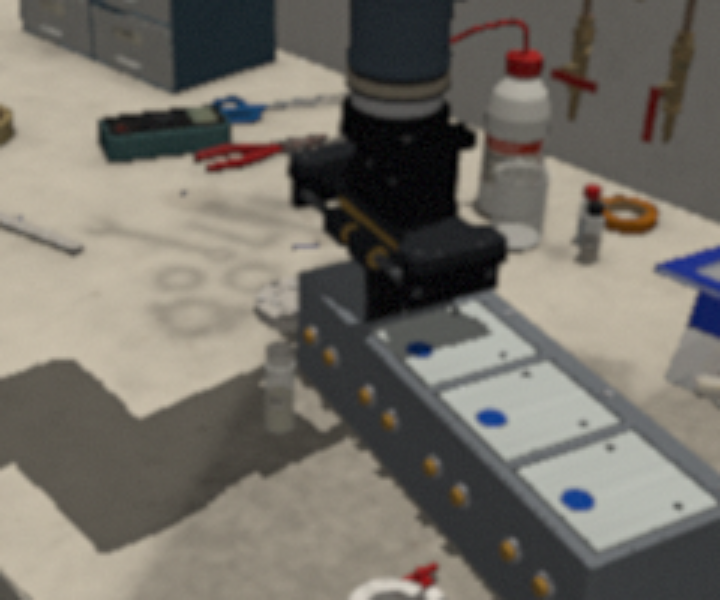

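The hatch is nearly vertical. I'll keep going to the stop in small steps.

>>> drive_tool(
  plan=[
    {"offset":[0,0.1,0],"delta_rot":[0,0,0],"jaw":0},
    {"offset":[0,0.2,0],"delta_rot":[0,0,0],"jaw":0},
    {"offset":[0,0.3,0],"delta_rot":[0,0,0],"jaw":0},
    {"offset":[0,0.4,0],"delta_rot":[0,0,0],"jaw":0},
    {"offset":[0,0.4,0],"delta_rot":[0,0,0],"jaw":0},
    {"offset":[0,0.4,0],"delta_rot":[0,0,0],"jaw":0},
    {"offset":[0,0.4,0],"delta_rot":[0,0,0],"jaw":0},
    {"offset":[0,0.4,0],"delta_rot":[0,0,0],"jaw":0},
  ],
)

```text
time: 7.98
position: [0.5987, 0.0891, 0.0479]
tool_rot: [0.794, 0.608, 0.0, -0.001]
ft_force: [-5.2, 2.0, -1.6]
grip_width: 0.0004
```

Run:
```python
from rig import *
from h import *
o=get_obs(); st(o)
```

```text
7.98 [0.5987 0.0891 0.0479] F [-5.21  1.98 -1.62]
1 rel duct x,y,z mm [ 28.6   1.  -37.1]
2 rel duct x,y,z mm [ 28.4  87.2 -37.1]
3 rel duct x,y,z mm [ 28.5 173.7 -37.1]
4 rel duct x,y,z mm [ 28.6 259.2 -37.1]
```

>>> drive_tool(
  plan=[
    {"offset":[0,0.1,0],"delta_rot":[0,0,0],"jaw":0},
    {"offset":[0,0.2,0],"delta_rot":[0,0,0],"jaw":0},
    {"offset":[0,0.3,0],"delta_rot":[0,0,0],"jaw":0},
    {"offset":[0,0.3,0],"delta_rot":[0,0,0],"jaw":0},
    {"offset":[0,0.3,0],"delta_rot":[0,0,0],"jaw":0},
    {"offset":[0,0.3,0],"delta_rot":[0,0,0],"jaw":0},
    {"offset":[0,0.3,0],"delta_rot":[0,0,0],"jaw":0},
    {"offset":[0,0.3,0],"delta_rot":[0,0,0],"jaw":0},
  ],
)

```text
time: 8.65
position: [0.5989, 0.089, 0.0477]
tool_rot: [0.794, 0.608, -0.002, -0.003]
ft_force: [-8.8, 2.5, 1.8]
grip_width: 0.0002
```

Run:
```python
from rig import *
from h import *
o=get_obs(); st(o)
```

```text
8.65 [0.5989 0.089  0.0477] F [-8.79  2.54  1.82]
1 rel duct x,y,z mm [ 28.8   0.9 -37.3]
2 rel duct x,y,z mm [ 28.6  87.1 -37.3]
3 rel duct x,y,z mm [ 28.7 173.6 -37.3]
4 rel duct x,y,z mm [ 28.8 259.2 -37.3]
```

The tip has stalled at +28.8 mm, where I predicted the stop at 1.35 rad, and the force is up to 9 N. So the hatch is at its stop. I'll back off toward the robot and lift out.

>>> drive_tool(
  plan=[
    {"offset":[0,-0.5,0],"delta_rot":[0,0,0],"jaw":0},
    {"offset":[0,-1.2,0],"delta_rot":[0,0,0],"jaw":0},
    {"offset":[0,-1.8,-0.5],"delta_rot":[0,0,0],"jaw":0},
    {"offset":[0,-2.2,-2],"delta_rot":[0,0,0],"jaw":0},
    {"offset":[0,-2.2,-4.5],"delta_rot":[0,0,0],"jaw":0},
    {"offset":[0,-2.2,-8],"delta_rot":[0,0,0],"jaw":0},
    {"offset":[0,-2.2,-11],"delta_rot":[0,0,0],"jaw":0},
    {"offset":[0,-2.2,-13],"delta_rot":[0,0,0],"jaw":0},
  ],
)

```text
time: 9.32
position: [0.5838, 0.0936, 0.1825]
tool_rot: [0.794, 0.608, 0.004, 0.003]
ft_force: [1.0, 0.8, 0.4]
grip_width: 0.0006
```

>>> drive_tool(
  plan=[
    {"offset":[3,-3,-1],"delta_rot":[0,0,0],"jaw":0},
    {"offset":[6,-6,-2],"delta_rot":[0,0,0],"jaw":0},
    {"offset":[9,-8,-3],"delta_rot":[0,0,0],"jaw":0},
    {"offset":[12,-10,-4],"delta_rot":[0,0,0],"jaw":0},
    {"offset":[15,-12,-4],"delta_rot":[0,0,0],"jaw":0},
    {"offset":[18,-14,-4],"delta_rot":[0,0,0],"jaw":0},
    {"offset":[18,-14,-4],"delta_rot":[0,0,0],"jaw":0},
    {"offset":[18,-14,-4],"delta_rot":[0,0,0],"jaw":0},
  ],
)

```text
time: 9.98
position: [0.4926, 0.306, 0.2196]
tool_rot: [0.793, 0.61, 0.003, 0.0]
ft_force: [1.2, 0.0, 0.1]
grip_width: 0.0006
```

Run:
```python
from rig import *
from h import *
a=[cv2.resize(camera(n)[100:300,220:460,::-1],None,fx=3,fy=3) for n in ["scene","side"]]
cv2.imwrite("pics/scene6.png",a[0]);cv2.imwrite("pics/side6.png",a[1])
o=get_obs(); st(o)
```

```text
10.08 [0.4932 0.3038 0.219 ] F [ 0.9  -0.21  0.55]
1 rel duct x,y,z mm [-128.9  180.9  134. ]
2 rel duct x,y,z mm [-129.1  267.1  134. ]
3 rel duct x,y,z mm [-129.   353.6  134. ]
4 rel duct x,y,z mm [-128.9  439.2  134. ]
```

View pics/scene6.png

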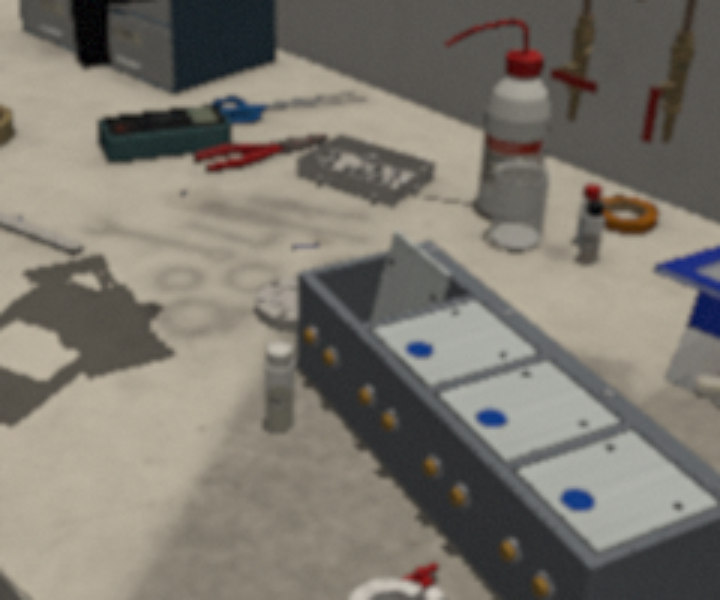

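View pics/side6.png

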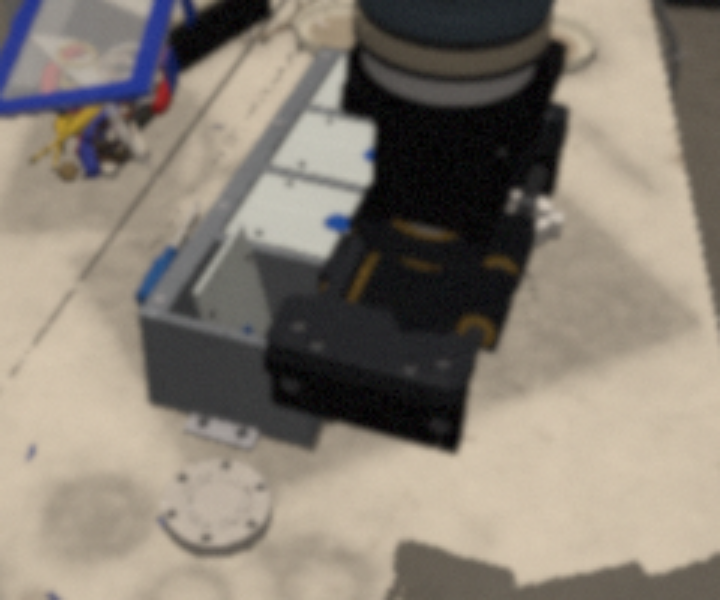

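Hatch 1 stands open nearly vertical with its bay exposed, and the vial and flange haven't moved. As a quick angle check, I'll compare the raised-edge corner, at crop (398,237), with predictions for several tilts before handing in.

Run:
```python
from rig import *
from h import *
c=calibration("scene"); W=np.linalg.inv(c["pose"])
for th in (1.1,1.2,1.3,1.35):
    for sy in (38,-38):
        p=np.r_[D[0],.083]+X*(.048+.024*np.cos(th)-.002*np.sin(th))+Y*sy/1e3+np.array([0,0,.024*np.sin(th)+.002*np.cos(th)])
        q=c["K"]@(W[:3,:3]@p+W[:3,3]); q=q[:2]/q[2]; print(th,sy,((q-[220,100])*3).round(0))
print(hand_in())
```

```text
1.1 38 [399. 229.]
1.1 -38 [453. 274.]
1.2 38 [397. 229.]
1.2 -38 [450. 273.]
1.3 38 [394. 229.]
1.3 -38 [448. 273.]
1.35 38 [393. 229.]
1.35 -38 [446. 274.]
the job is handed in; nothing more can be done
None
```

Hatch 1, at the +y end, was the free one, and I left it fully open. It was the first hatch I pressed, so I never touched hatches 2 to 4.

- **Finding it:** with the fingers shut, I pressed on its blue dot in small steps. It gave 13 mm with no more than about 3 N of push-back, well past the 2–5 mm a propped hatch gives.
- **Opening it:** I pushed it down and round its arc until the fingertip stopped moving. That was where I had calculated the 1.35 rad stop to be, and the force rose to about 9 N there. Then I backed off, lifted out and moved clear, and handed in at about 10 s.

**Last checks:**
- **Hatch:** both camera views show it staying steeply open, with the bay exposed, after the gripper had left.
- **Bystanders:** the vial and flange have not moved. The clamp and screwdriver were only partly in view at the end; the arm did not go near them.
- **Angle:** the image check of the raised edge could not settle the exact tilt. The corner's row was off by about 8 pixels in a picture enlarged three times. "Fully open" therefore rests on feeling the stop.
- **Dot position:** the wrist camera and the fixed cameras disagreed by up to about 4 mm on where dot 1 was. I pressed between the two readings, inside the dot.

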